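# Clamp a guard cartridge with a click wrench

### The arm

A 7-joint arm with a two-finger parallel gripper is mounted at the origin on the work surface. World frame = base frame: x ahead of the robot, y to its left, z up, the work surface at z = 0. Lengths are in m, angles in degrees, forces in N, time in s.
With the tool pointing down it reaches from about 0.425 to 0.875 m from the base axis. Payload 4.7 kg.
Tool frame: the origin (TCP) lies midway between the tips of the shut fingers; the grasp point (between the pads) lies 19 mm behind it; z points along the fingers, y is the line along which they close (so a half turn about z gives the same grasp; the last joint's range is limited). The gripper opens to 87 mm and grips with 3 to 60 N. Pads are 19 mm wide; open, the fingers measure 117 mm over their backs; the gripper's body (75 mm by 190 mm) begins 51 mm behind the grasp point.
Start: joints at [74.605, 18.392, -4.016, 83.108, 1.295, 78.541, -3.26], TCP at [0.181, -0.624, 0.223] pointing down, gripper open.
Joint ranges: [-163.93, 163.93], [-17.29, 119.83], [-79.2, 71.16], [3.27, 140.29], [-89.18, 269.18], [5.43, 117.66], [-154.24, 154.24]. Speed limits (degrees/s): [147.25, 147.25, 180, 180, 180, 180, 180].

### API

Orientations are given as [roll, pitch, yaw] about the fixed x, y, z axes, in that order (R = Rz(yaw) Ry(pitch) Rx(roll)).
In Python, from cell import env, viewer, boxes_of, masks_of gives the robot as it stands. The module is installed in compiled form; this text tells all that it offers.
- The arm moves only by the tool apply_moves, never from a script. Its argument "moves" is a list of rows, each a list of 7 numbers: the shift along the tool's x, y, z scaled (see below), then the turn, a rotation vector about the tool's x, y, z scaled (see below), then the opening, from 0 (shut) to 1 (fully open). A call has 1 to 20 rows; each row is the pose to reach, as a shift and turn from the pose commanded when the call began, along the tool's axes at that moment; what a row does not reach only later rows make up. The controller multiplies each number of a shift by 0.2 m and each number of a turn by 1.5 rad. A row lasts 1/10 s, in which the tool goes at most 50 mm and 8.59 degrees, less where a joint would pass 70% of its speed; a pose out of reach is approached as far as the arm can. A call with a number of a shift or a turn outside -1 to 1 is refused whole. A call with a gripper value outside its range is refused whole. The fingers move at their own pace and stop on an object; "grip_force" is the grip in N (left out, the last holds). Time passes only in rows, so rows that repeat a pose let the fingers close. It gives the time, the measured TCP pose, the force, the opening and the grip force at its end, in the units of the state.
- env.get_obs(): the state, without advancing time (a new reading comes with each control period).
- viewer.read_camera(name): name is "scene" or "top"; returns the picture (384x512x3 uint8, red, green, blue); there is no depth.
- viewer.get_calibration(name): a dict with "fov_y" (degrees; the focal length in pixels is half the picture's height over the tangent of half this angle, whatever the lens; pixels are square), "cx", "cy" (the principal point, pixels), "position" and "orientation" of the camera in the world. Camera axes: x right, y up, looking along -z (the intrinsics and any distortion apply to the point x, -y, -z); pixel columns grow to the right and rows downward; lengths in m; the calibration is good to about 2 mm. A picture is of the moment at which its call begins. get_calibration takes no time and is no camera call.
- env.sign_off(): hands the job in; it is judged then, once.
Trained networks look in the newest picture that a camera, given by its name, has taken for a name from the list of things; names that differ only in an ending like _2 or _b are one class to them, and where a whole thing is asked for, a point or a joint stands for the part that bears it (a point fixed in the world has none). Each returns a list of dicts, best first, with "conf" (0 to 1); they miss things now and then, are a little off and sometimes report something else, mostly with a low value. They report only what shows in the picture. A call takes as long as a camera call. They do not tell look-alikes from the thing itself.
- boxes_of(camera, target): "location" ([column, row] in pixels, amid what is visible of it).
- masks_of(camera, target): "pixels" (384x512 bool, what is visible of it) and "location" ([column, row] in pixels, amid what is visible of it).
The state is a dict: "time_s": time; "qpos": joint angles; "joint_velocities": joint speeds; "effort": joint torques, N m; "tool_pos": TCP position; "tool_rot": TCP orientation; "force": force on the tool from outside, world axes, zero at the start; "wrist_torque": the same for the moment, N m; "grip_width": finger opening in m; "grasp_force": force on a finger pad.
Only numpy, scipy, OpenCV 4.12 (cv2) and the standard library are available. Lean on these libraries where they do the work, as an engineer would, in place of code of your own. Each camera call takes 0.05 s, during which the arm holds its last target. There are 200 camera calls.

### The job

Take the blue-capped cartridge from the white stand and lower it gently into the empty bore of the aluminium holder block until it is fully home. Then push the blue wrench handle clockwise (seen from above) until the wrench tightens up and clicks, that is, its joint gives way at its set torque; stop there, before the bent joint reaches its end stop, then let go and leave the wrench there with the screw tight. Leave everything else alone.

Things in the scene. Friction and masses are not known exactly. Their poses are not given: they have to be found in the camera images.
- cartridge: the cartridge to load: steel cylinder with a blue cap and blue band, 24 mm in diameter, 95 mm tall, 100 to 210 g, foot chamfered 3 mm; origin at the centre of its underside, z along its axis. It starts upright in one of the three holes of the stand, which are 15 mm deep
- stand: white storage stand, 60 mm (x) by 190 mm (y) by 25 mm high, fixed; three holes on its y axis at -65, 0 and +65 mm, bottoms 10 mm above its underside; origin at the centre of its underside, on the table
- used_a: used cartridge, same shape, orange cap and band, in another hole of the stand; leave alone. Origin at the centre of its underside
- used_b: the other used cartridge, as used_a; leave alone
- holder: aluminium holder block, fixed, 160 mm (x) by 90 mm (y) by 60 mm high; origin at the centre of its underside, on the table. The clamp screw stands at x = -35 mm on it, the empty bore at x = +45 mm (axes of the block)
- bore (a point): centre of the bore's mouth, on the block's top face; the bore is upright, 27 mm wide, 40 mm deep, with a 3 mm chamfer. z up. A cartridge fully home stands 40 mm deep, 55 mm of it showing
- wrench_axis (a point): point on the upright axis of the clamp screw (fixed), at the mid height of the wrench handle, 27 mm above the block's top. The wrench is captive on the brass clamp nut: a 42 mm round steel head and a level handle reaching 205 mm from the axis. Its breakaway joint lies 30 mm from the axis, 120 mm from the grip mark
- clamp_screw (a point): foot of the clamp screw, on the block's top (fixed). The nut runs clockwise (from above), with about 1.3 N at the wrench's grip mark, through an unknown 0.3 to 0.6 rad until the screw is tight and it stops dead; a further push then bends the breakaway joint. Let go, the joint springs straight and the nut stays where it was turned to
- wrench_grip (a point): grip mark (white band) in the middle of the blue part of the handle, 150 mm from the wrench axis; blue part 95 mm long, 22 wide, 24 tall, centre 87 mm above the table, free below. Its x points to the wrench axis, z up. The joint gives at about 10 N pushed here: it then bends at almost constant force (10.0 to 10.7 N, no longer rising) until at 0.17 rad, 20 mm here, it meets its end stop
- bottle: solvent bottle with a blue cap, 80 mm wide, 180 mm tall; bystander, origin under its centre
- beaker: clear beaker, 64 mm wide, 75 mm tall; bystander, origin under its centre
- spanner: plain open spanner, 160 mm, lying on the table; bystander, origin on its underside
- carton: cardboard carton 100 x 70 x 30 mm; bystander, origin under its centre
- collar: brass collar, 38 mm wide, 12 mm high; bystander, origin under its centre
Not all that is in view belongs to the job. What is shaped like the holder but black or green is not meant.

How it is judged (in metres and radians):
On the way, in this order (a step that is already met when the one before it is completed fails the run):
1. the blue-capped cartridge is fully home in the bore (z of cartridge in the frame of bore below -0.037 m and horizontal distance between cartridge and bore below 0.005 m and angle between cartridge's own z axis and vertical below 0.15 rad), for 0.2 s.
2. the screw is tight and the wrench's joint has given way (bent more than 0.025 rad) (distance between nut_c4 and handle_c3 above 0.00175 m and distance between stud_c2 and nut_c3 below 0.0016 m), for 0.1 s.
At the end, for the whole second after the job is handed in: the blue-capped cartridge at rest in the bore, at least 37 of 40 mm deep and within 5 mm of its axis; the screw still tight (nut within about 0.07 rad of where it seated), the wrench handle let go and straight again (within 0.02 rad) (all of step 1 and distance between stud_c2 and nut_c3 below 0.0016 m and distance between nut_c4 and handle_c3 below 0.0014 m and linear speed of cartridge below 0.02 m/s); the robot touches nothing.
It fails at once if the wrench was driven on past its click, almost to the end stop (joint bent more than 0.14 rad) (distance between nut_c4 and handle_c3 above 0.0098 m).
It fails at once if the cartridge was rammed into the holder (more than 90 N, all its contacts with the bore added up) (contact force between cartridge and holder above 90 N).
It fails at once if a used cartridge was moved by more than 15 mm (distance of any of used_a, used_b from where it was at the start of the episode above 0.015 m).
It fails at once if a bystander was moved by more than 20 mm (distance of any of bottle, beaker, spanner, carton, collar from where it was at the start of the episode above 0.02 m).
It also fails if it takes over 69 s, if anything falls off the work surface, if the arm or the gripper's body presses on something with over 40 N, if the wrist force passes 120 N, or if a joint passes its speed limit or range.

## Working session

There is one attempt and no reset: what is moved stays moved. The work goes in short steps, Python scripts to look and compute and a tool call to move; the robot and the scene stay as the last step left them, time stands still between calls to the robot, and variables do not carry over. Pictures are saved under pics/ and viewed, at most 10 in all, crops included, and the job is handed in when it is done.

Besides the shell and the picture viewer there is one more tool, called after "Request:" as name(argument=value, ...) on one line, values as JSON. apply_moves: Moves the arm, as the interface text tells. Shifts and turns lie within -1 to 1; 1 stands for 0.2 m of shift or 1.5 rad of turn. Its arguments: {"type":"object","properties":{"moves":{"type":"array","items":{"type":"array","items":{"type":"number","minimum":-1,"maximum":1}}},"grip_force":{"type":"number"}},"required":["moves"]}

```bash
mkdir -p pics; python3 - <<'E'
from cell import env, viewer, boxes_of, masks_of
import cv2,numpy as np
for c in("scene","top"):
    im=viewer.read_camera(c); cv2.imwrite(f"pics/{c}0.png",im[:,:,::-1])
    print(c,viewer.get_calibration(c))
    for t in("cartridge","used_a","stand","holder","bore","wrench_axis","wrench_grip","clamp_screw"):
        print(t,[(np.round(b["location"]),round(b["conf"],2)) for b in boxes_of(c,t)][:4])
print(env.get_obs())
E
```

```text
scene {'fov_y': 46.584644025623106, 'cx': 261.553050822942, 'cy': 193.74141352797102, 'position': array([ 1.22253699, -0.4026169 ,  0.93580004]), 'orientation': array([45.47723276,  0.98822226, 55.86401492])}
cartridge [(array([120., 266.]), 0.72)]
used_a [(array([168., 246.]), 0.75), (array([184., 351.]), 0.59), (array([149., 250.]), 0.55)]
stand [(array([152., 271.]), 0.95)]
holder [(array([188., 202.]), 0.81), (array([262., 151.]), 0.77), (array([316., 236.]), 0.61)]
bore [(array([260., 150.]), 0.71), (array([190., 203.]), 0.69), (array([316., 235.]), 0.6)]
wrench_axis [(array([280., 202.]), 0.71)]
wrench_grip [(array([255., 197.]), 0.8)]
clamp_screw [(array([280., 200.]), 0.97)]
top {'fov_y': 51.57025830028739, 'cx': 254.73754030390583, 'cy': 188.67069790198818, 'position': array([0.31890061, 0.03377164, 1.241602  ]), 'orientation': array([  9.90193403,   1.42480267, -91.31495393])}
cartridge [(array([389., 194.]), 0.68), (array([361., 201.]), 0.49)]
used_a [(array([366., 192.]), 0.53), (array([346., 194.]), 0.46), (array([359., 199.]), 0.41)]
stand [(array([361., 200.]), 0.75)]

[... 317 characters left out ...]
me_s': 0.9, 'qpos': array([74.60595563, 18.39025308, -4.01763187, 83.10648695,  1.29407839,
       78.54012831, -3.25952722]), 'joint_velocities': array([-0.02132475, -0.01154419, -0.08217812,  0.07464597,  0.10033816,
       -0.08079699, -0.04229824]), 'effort': array([-4.01368095e-05, -4.91093731e+01, -4.03400799e-01, -3.12777364e+01,
       -6.38319924e-02,  3.36443796e-02,  5.97960047e-05]), 'tool_pos': array([ 0.18136863, -0.62421967,  0.22261502]), 'tool_rot': array([1.79991783e+02, 1.26908510e-03, 1.62045602e+01]), 'force': array([ 0.37074686, -0.97360961,  0.01127443]), 'wrist_torque': array([0.00881574, 0.01468337, 0.00591903]), 'grasp_force': 0.0, 'grip_width': 0.08731970078019757}
```

View pics/scene0.png

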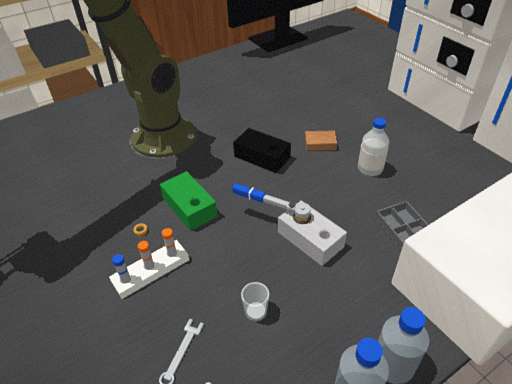

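View pics/top0.png

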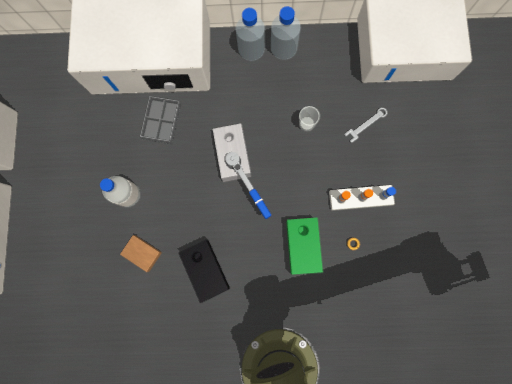

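```bash
cat > h.py <<'E'
import numpy as np,cv2
from scipy.spatial.transform import Rotation as R
from cell import env, viewer, boxes_of, masks_of
C={c:viewer.get_calibration(c) for c in("scene","top")}
def cam(c):
    k=C[c]; f=192/np.tan(np.radians(k["fov_y"]/2))
    return f,k["cx"],k["cy"],k["position"],R.from_euler("xyz",k["orientation"],degrees=True).as_matrix()
def ray(c,uv):
    f,cx,cy,p,M=cam(c); d=M@np.array([(uv[0]-cx)/f,-(uv[1]-cy)/f,-1]); return p,d
def proj(c,X):
    f,cx,cy,p,M=cam(c); v=M.T@(np.asarray(X)-p); return np.array([cx+f*v[0]/-v[2],cy-f*v[1]/-v[2]])
def atz(c,uv,z):
    p,d=ray(c,uv); return p+d*(z-p[2])/d[2]
def tri(a,b):
    (p,d),(q,e)=ray("scene",a),ray("top",b)
    s=np.linalg.lstsq(np.c_[d,-e],q-p,rcond=None)[0]; x,y=p+d*s[0],q+e*s[1]
    return (x+y)/2,np.linalg.norm(x-y)
def blobs(im,lo,hi,win,n=4,amin=4):
    hsv=cv2.cvtColor(im,cv2.COLOR_RGB2HSV); m=cv2.inRange(hsv,lo,hi)
    w=np.zeros_like(m); x0,y0,x1,y1=win; w[y0:y1,x0:x1]=1
    N,_,st,ce=cv2.connectedComponentsWithStats(m*w)
    o=[(st[i,4],ce[i].round(1),st[i,:4]) for i in range(1,N) if st[i,4]>=amin]
    return sorted(o,key=lambda t:-t[0])[:n]
E
python3 - <<'E'
from h import *
sc=cv2.imread("pics/scene0.png")[:,:,::-1].copy(); tp=cv2.imread("pics/top0.png")[:,:,::-1].copy()
BL=((105,150,60),(130,255,255)); OR=((5,150,80),(20,255,255))
for nm,im,w in(("scene",sc,(100,220,195,300)),("top",tp,(325,180,400,215))):
    print(nm,"blue",blobs(im,*BL,w)); print("orange",blobs(im,*OR,w))
print("grip",blobs(sc,*BL,(225,175,280,215)),blobs(tp,*BL,(235,180,280,225)))
for c in("scene","top"):
    for t in("bore","stand","holder","clamp_screw","wrench_grip"):
        for d in masks_of(c,t):
            ys,xs=np.nonzero(d["pixels"]); 
            z={"bore":.06,"stand":.02,"holder":.05,"clamp_screw":.09,"wrench_grip":.087}[t]
            r=cv2.minAreaRect(np.c_[xs,ys].astype(np.float32))
            print(c,t,round(d["conf"],2),np.round(d["location"],1),atz(c,d["location"],z).round(3),len(xs),np.round(r[0]),np.round(r[1]),round(r[2]))
E
python3 - <<'E'
import cv2
a=cv2.imread("pics/scene0.png");b=cv2.imread("pics/top0.png")
import numpy as np
A=cv2.resize(a[165:265,225:355],(780,600))[:, :390*2]
A=cv2.resize(a[170:265,225:350],None,fx=3,fy=3,interpolation=2);B=cv2.resize(b[120:215,200:325],None,fx=3,fy=3,interpolation=2)
cv2.imwrite("pics/c0.png",np.hstack([A,B]))
E
```

```text
scene blue [(np.int32(114), array([117.7, 259.6]), array([112, 254,  12,  12], dtype=int32)), (np.int32(10), array([122.5, 272. ]), array([119, 270,   8,   4], dtype=int32))]
orange [(np.int32(113), array([140.2, 229.3]), array([134, 224,  14,  12], dtype=int32)), (np.int32(108), array([142.9, 246. ]), array([138, 241,  11,  12], dtype=int32)), (np.int32(106), array([166.9, 233.2]), array([162, 228,  11,  12], dtype=int32)), (np.int32(17), array([146.5, 258.5]), array([141, 256,  10,   5], dtype=int32))]
top blue [(np.int32(63), array([390.7, 191. ]), array([386, 187,  10,   9], dtype=int32))]
orange [(np.int32(60), array([368. , 193.1]), array([364, 189,   9,   9], dtype=int32)), (np.int32(59), array([345.5, 194.8]), array([341, 191,  10,   9], dtype=int32))]
grip [(np.int32(172), array([240.5, 189.5]), array([232, 183,  19,  15], dtype=int32)), (np.int32(133), array([257., 195.]), array([250, 189,  15,  13], dtype=int32))] [(np.int32(133), array([263.5, 209.5]), array([256, 201,  15,  18], dtype=int32)), (np.int32(86), array([254.4, 194.9]), array([249, 189,  12,  13], dtype=int32)
[... 769 characters left out ...]
] [0.281 0.209 0.06 ] 1834 [203. 270.] [56. 34.] 66
top bore 0.82 [304.1 246. ] [ 0.351 -0.083  0.06 ] 1759 [304. 245.] [55. 33.] 85
top bore 0.16 [138.7 255.5] [0.335 0.406 0.06 ] 869 [140. 253.] [35. 26.] 34
top stand 0.63 [358.9 201.6] [ 0.484 -0.261  0.02 ] 946 [360. 197.] [21. 63.] 85
top holder 0.82 [227.9 150.7] [0.649 0.139 0.05 ] 1289 [231. 152.] [54. 30.] 80
top holder 0.79 [203.8 273.5] [0.278 0.214 0.05 ] 1846 [204. 270.] [55. 34.] 65
top holder 0.7 [306.2 246.6] [ 0.349 -0.09   0.05 ] 1733 [304. 245.] [55. 32.] 85
top clamp_screw 0.75 [245.4 179.9] [0.548 0.085 0.09 ] 553 [246. 186.] [74. 14.] 61
top wrench_grip 0.56 [252.8 193.5] [0.507 0.064 0.087] 439 [252. 191.] [63.  9.] 59
```

View pics/c0.png

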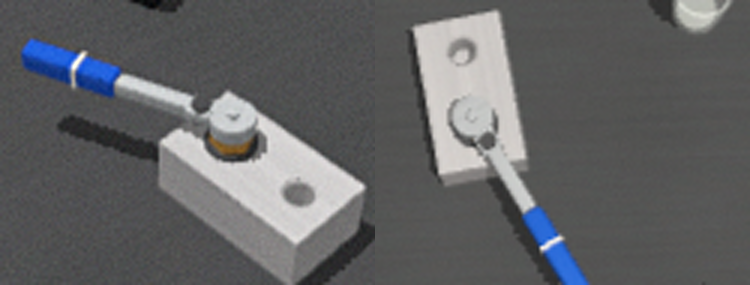

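```bash
python3 - <<'E'
from h import *
L=lambda u,v:np.array([225+u/3,170+v/3]); T=lambda u,v:np.array([200+(u-375)/3,120+v/3])
P={"blue":((117.7,259.6),(390.7,191)),"or1":((142.9,246),(368,193.1)),"or2":((166.9,233.2),(345.5,194.8)),
"bore":(L(299,193),T(461,52)),"head":(L(233,115),T(472,117)),"band":(L(78,70),T(552,243)),
"c1":(L(365,187),T(498,12)),"c2":(L(293,243),T(526,158)),}
import itertools
sc=[L(365,187),L(293,243),L(160,143),L(230,93)]; tp=[T(413,28),T(498,12),T(526,158),T(440,175)]
for k,(a,b) in P.items():
    if k[0]!="c": x,g=tri(a,b); print(k,x.round(4),round(g,4))
print("sc",[atz("scene",p,.06)[:2].round(4) for p in sc]); print("tp",[atz("top",p,.06)[:2].round(4) for p in tp])
print("bore",atz("scene",P["bore"][0],.06),atz("top",P["bore"][1],.06))
for o in ("cartridge","stand","wrench_axis"): pass
# tool check
o=env.get_obs(); print("tool",proj("top",o["tool_pos"]),proj("scene",o["tool_pos"]))
E
```

```text
blue [ 0.5008 -0.3355  0.1014] 0.002
or1 [ 0.4964 -0.2704  0.1009] 0.0023
or2 [ 0.4931 -0.2054  0.1012] 0.0024
bore [0.6902 0.1356 0.0568] 0.0001
head [0.6116 0.1227 0.0935] 0.0009
band [0.4838 0.0461 0.089 ] 0.0002
sc [array([0.7193, 0.184 ]), array([0.7307, 0.095 ]), array([0.5775, 0.0703]), array([0.5639, 0.1589])]
tp [array([0.7166, 0.1849]), array([0.7311, 0.0965]), array([0.5756, 0.0707]), array([0.5605, 0.1582])]
bore [0.69218509 0.13358852 0.06      ] [0.68923944 0.1353737  0.06      ]
tool [536.93410994 309.15860049] [-63.86954952 194.07319243]
```

```bash
cat >> h.py <<'E'
def goal(x,y,z,yaw):
    o=env.get_obs(); M=R.from_euler("xyz",o["tool_rot"],degrees=True)
    s=M.inv().apply(np.array([x,y,z])-o["tool_pos"])/.2
    t=(M.inv()*R.from_euler("xyz",[180,0,yaw],degrees=True)).as_rotvec()/1.5
    print(o["time_s"],o["tool_pos"].round(4),"shift",s.round(4),"turn",t.round(4),"force",o["force"].round(2))
E
python3 -c "
from h import *
goal(.501,-.336,.17,93.4)"
```

```text
1.4 [ 0.1814 -0.6242  0.2226] shift [ 1.9369 -0.9378  0.2627] turn [ 0.000e+00  1.000e-04 -8.982e-01] force [0.5  0.84 0.96]
```

Request:
apply_moves(moves=[[0.97,-0.47,0,0,0,-0.45,1],[0.97,-0.47,0,0,0,-0.45,1],[0.97,-0.47,0,0,0,-0.45,1],[0.97,-0.47,0,0,0,-0.45,1],[0.97,-0.47,0,0,0,-0.45,1],[0.97,-0.47,0,0,0,-0.45,1],[0.97,-0.47,0,0,0,-0.45,1]], grip_force=25)

```text
time_s: 2.1
tool_pos: [0.3405, -0.4807, 0.2227]
tool_rot: [-180.0, 0.1, 54.7]
force: [-0.5, -0.4, -0.9]
grip_width: 0.0868
grasp_force: 0.0
```

```bash
python3 -c "
from h import *
goal(.501,-.336,.17,93.4)"
```

```text
2.1 [ 0.3405 -0.4807  0.2227] shift [1.0543 0.2378 0.262 ] turn [-3.000e-04  8.000e-04 -4.497e-01] force [-0.45 -0.37 -0.91]
```

Request:
apply_moves(moves=[[1,0.238,0.25,0,0,-0.45,1],[1,0.238,0.25,0,0,-0.45,1],[1,0.238,0.25,0,0,-0.45,1],[1,0.238,0.25,0,0,-0.45,1],[1,0.238,0.25,0,0,-0.45,1],[1,0.238,0.25,0,0,-0.45,1],[1,0.238,0.25,0,0,-0.45,1]])

```text
time_s: 2.8
tool_pos: [0.4935, -0.3466, 0.1724]
tool_rot: [-179.9, 0.1, 93.2]
force: [-0.9, -0.7, 0.6]
grip_width: 0.0868
grasp_force: 0.0
```

```bash
python3 - <<'E'
from h import *
goal(.501,-.336,.061,93.4)
p=env.get_obs()["tool_pos"]; ims=[]
for c in("scene","top"):
    im=viewer.read_camera(c)[:,:,::-1].copy(); u=proj(c,[.501,-.336,.105]).round().astype(int)
    a=cv2.resize(im[max(u[1]-60,0):u[1]+60,max(u[0]-60,0):u[0]+60],(400,400),interpolation=2)
    print(c,u,proj(c,p)); ims.append(a)
cv2.imwrite("pics/c1.png",np.hstack(ims))
E
```

```text
2.8 [ 0.4935 -0.3466  0.1724] shift [0.0518 0.0409 0.5568] turn [-0.0009  0.0008 -0.0026] force [-0.95 -0.74  0.65]
scene [118 259] [104.44322771 240.28879498]
top [392 191] [403.60963109 189.26172286]
```

View pics/c1.png

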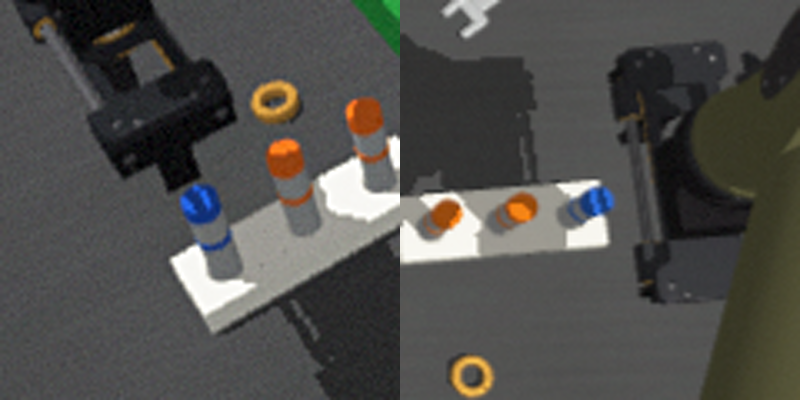

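Request:
apply_moves(moves=[[0.052,0.041,0,0,0,0,1],[0.052,0.041,0.15,0,0,0,1],[0.052,0.041,0.3,0,0,0,1],[0.052,0.041,0.4,0,0,0,1],[0.052,0.041,0.5,0,0,0,1],[0.052,0.041,0.557,0,0,0,1],[0.052,0.041,0.557,0,0,0,1],[0.052,0.041,0.557,0,0,0,0],[0.052,0.041,0.557,0,0,0,0],[0.052,0.041,0.557,0,0,0,0],[0.052,0.041,0.557,0,0,0,0],[0.052,0.041,0.557,0,0,0,0],[0.052,0.041,0.557,0,0,0,0],[0.052,0.041,0.557,0,0,0,0],[0.052,0.041,0.557,0,0,0,0],[0.052,0.041,0.557,0,0,0,0]])

```text
time_s: 4.5
tool_pos: [0.5029, -0.3327, 0.0611]
tool_rot: [-180.0, 0.0, 93.6]
force: [1.2, -0.9, -2.1]
grip_width: 0.0238
grasp_force: 25.1
```

Request:
apply_moves(moves=[[0,0,-0.1,0,0,0,0],[0,0,-0.25,0,0,0,0],[0,0,-0.4,0,0,0,0],[0,0,-0.6,0,0,0,0],[0,0,-0.6,0,0,0,0],[0,0,-0.6,0,0,0,0]])

```text
time_s: 5.1
tool_pos: [0.5033, -0.3329, 0.1819]
tool_rot: [179.9, 0.1, 93.6]
force: [-0.6, 0.4, -1.8]
grip_width: 0.0234
grasp_force: 25.0
```

```bash
python3 - <<'E'
from h import *
o=env.get_obs(); print(o["grip_width"],o["grasp_force"])
goal(.6908,.1346,.19,9.4)
E
```

```text
0.02344710720455962 24.988817272824235
5.1 [ 0.5033 -0.3329  0.1819] shift [ 2.2748  1.0807 -0.0425] turn [1.200e-03 2.000e-04 9.792e-01] force [-0.56  0.38 -1.78]
```

Request:
apply_moves(moves=[[1,0.48,-0.05,0,0,0.44,0],[1,0.48,-0.05,0,0,0.44,0],[1,0.48,-0.05,0,0,0.44,0],[1,0.48,-0.05,0,0,0.44,0],[1,0.48,-0.05,0,0,0.44,0],[1,0.48,-0.05,0,0,0.44,0],[1,0.48,-0.05,0,0,0.44,0]])

```text
time_s: 5.8
tool_pos: [0.5855, -0.1261, 0.1892]
tool_rot: [-179.8, 0.1, 55.9]
force: [-0.5, -1.2, -1.7]
grip_width: 0.0233
grasp_force: 25.0
```

```bash
python3 - <<'E'
from h import *
goal(.6908,.1346,.19,9.4)
E
```

```text
5.8 [ 0.5855 -0.1261  0.1892] shift [ 1.3746 -0.2942 -0.0054] turn [-0.0015  0.0017  0.5413] force [-0.51 -1.15 -1.75]
```

Request:
apply_moves(moves=[[1,-0.2,0,0,0,0.54,0],[1,-0.2,0,0,0,0.54,0],[1,-0.2,0,0,0,0.54,0],[1,-0.2,0,0,0,0.54,0],[1,-0.2,0,0,0,0.54,0],[1,-0.2,0,0,0,0.54,0],[1,-0.2,0,0,0,0.54,0],[1,-0.2,0,0,0,0.54,0]])

```text
time_s: 6.6
tool_pos: [0.6656, 0.058, 0.1899]
tool_rot: [179.9, 0.1, 9.3]
force: [0.3, 0.3, -1.9]
grip_width: 0.0235
grasp_force: 25.0
```

```bash
python3 - <<'E'
from h import *
goal(.6908,.1346,.15,9.4)
E
```

```text
6.6 [0.6656 0.058  0.1899] shift [ 0.1867 -0.3579  0.1988] turn [ 0.0008  0.0013 -0.0011] force [ 0.34  0.32 -1.88]
```

Request:
apply_moves(moves=[[0.187,-0.358,0.1,0,0,0,0],[0.187,-0.358,0.2,0,0,0,0],[0.187,-0.358,0.2,0,0,0,0],[0.187,-0.358,0.2,0,0,0,0],[0.187,-0.358,0.2,0,0,0,0]])

```text
time_s: 7.1
tool_pos: [0.6919, 0.1345, 0.1515]
tool_rot: [179.9, -0.0, 9.2]
force: [0.5, -0.6, -1.8]
grip_width: 0.0234
grasp_force: 25.0
```

```bash
python3 - <<'E'
from h import *
goal(.6908,.1346,.15,9.4)
p=env.get_obs()["tool_pos"]; ims=[]
print(proj("scene",p),proj("top",p))
for c,s,g in(("scene",0,[.6908,.1346,.10]),("top",1,[.6908,.1346,.1])):
    im=viewer.read_camera(c)[:,:,::-1].copy(); cv2.imwrite(f"pics/{c}2.png",im); u=proj(c,g).round().astype(int)
    print(c,u); ims.append(cv2.resize(im[u[1]-40:u[1]+40,u[0]-40:u[0]+40],(400,400),interpolation=2))
    print(blobs(im[:,:,::-1].copy(),(105,150,60),(130,255,255),(u[0]-40,u[1]-40,u[0]+40,u[1]+40)))
cv2.imwrite("pics/c2.png",np.hstack(ims))
E
```

```text
7.1 [0.6919 0.1345 0.1515] shift [-0.0053 -0.0014  0.0073] turn [ 0.0012 -0.0003 -0.0023] force [ 0.52 -0.63 -1.75]
[327.98213684 209.49155391] [226.1097494  126.90040646]
scene [326 223]
[]
top [228 133]
[]
```

View pics/c2.png

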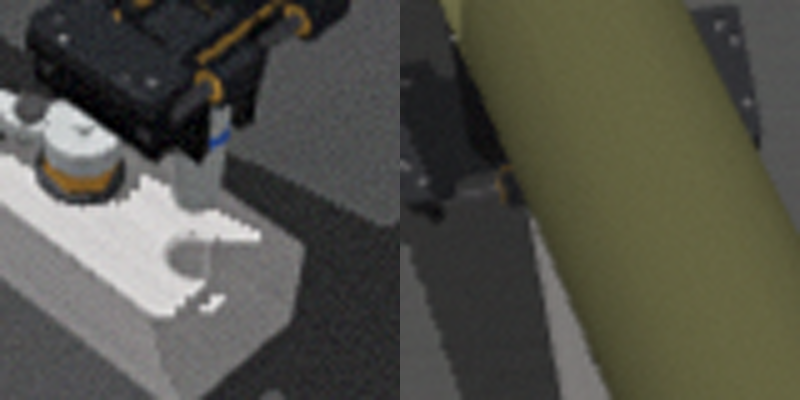

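```bash
python3 - <<'E'
from h import *
im=cv2.imread("pics/scene2.png"); g=cv2.cvtColor(im,cv2.COLOR_BGR2GRAY)
p=env.get_obs()["tool_pos"]; c,s=np.cos(np.radians(9.2)),np.sin(np.radians(9.2))
for r in(204,205,212,216,218,220,222,224,226): print(r,g[r,314:340].tolist())
for dx in(-.006,-.003,0,.003):
    q=p+np.array([dx*c,dx*s,0])
    print(dx,[ (proj("scene",q+[0,0,z])+0).round(2).tolist() for z in(-.051,-.035,-.02,0)])
    a=q+[0,0,-.035]; f,cx,cy,cp,M=cam("scene"); d=M[:,0]; n=np.array([d[0],d[1],0]);n/=np.linalg.norm(n)
    print("  edges",proj("scene",a-.012*n).round(2),proj("scene",a+.012*n).round(2))
E
```

```text
204 [25, 27, 24, 27, 26, 15, 25, 47, 55, 50, 40, 26, 14, 14, 55, 55, 48, 90, 44, 24, 15, 14, 11, 77, 80, 82]
205 [28, 21, 29, 15, 16, 15, 38, 53, 51, 42, 22, 16, 12, 13, 82, 103, 104, 111, 47, 20, 18, 3, 14, 84, 84, 79]
212 [10, 12, 15, 7, 9, 18, 30, 41, 13, 10, 14, 5, 16, 35, 77, 100, 105, 85, 80, 78, 84, 75, 75, 76, 79, 82]
216 [115, 117, 109, 106, 115, 122, 123, 101, 107, 114, 113, 97, 100, 113, 111, 113, 89, 45, 34, 41, 40, 39, 43, 43, 50, 74]
218 [193, 194, 134, 116, 107, 110, 118, 106, 104, 111, 114, 111, 107, 112, 108, 108, 64, 37, 41, 40, 37, 41, 41, 38, 45, 37]
220 [206, 211, 212, 217, 199, 196, 139, 108, 107, 108, 105, 108, 108, 109, 112, 106, 73, 43, 37, 36, 41, 42, 40, 48, 37, 44]
222 [206, 203, 204, 207, 212, 207, 175, 126, 109, 105, 108, 113, 115, 106, 106, 113, 116, 113, 102, 60, 42, 41, 38, 40, 44, 38]
224 [210, 210, 210, 207, 206, 208, 208, 177, 131, 111, 104, 106, 101, 113, 107, 118, 110, 113, 115, 119, 107, 88, 62, 39, 34, 35]
226 [212, 212, 212, 210, 212, 206, 207, 209, 213, 206, 198, 200, 204, 215, 217, 214, 198, 189, 123, 122, 114, 116, 124, 111, 88, 64]
-0.006 [[324.52, 222.09], [325.05, 217.76], [325.55, 213.63], [326.24, 208.0]]
  edges [320.19 217.82] [329.91 217.71]
-0.003 [[325.43, 222.73], [325.97, 218.41], [326.49, 214.28], [327.19, 208.64]]
  edges [321.11 218.46] [330.84 218.35]
0 [[326.35, 223.37], [326.9, 219.05], [327.43, 214.92], [328.14, 209.29]]
  edges [322.03 219.11] [331.77 219.  ]
0.003 [[327.27, 224.02], [327.83, 219.7], [328.36, 215.57], [329.09, 209.93]]
  edges [322.95 219.76] [332.71 219.64]
```

```bash
python3 - <<'E'
from h import *
goal(.6952,.1353,.101,9.4)
E
```

```text
7.2 [0.6921 0.1347 0.1522] shift [ 0.0154 -0.0006  0.256 ] turn [ 0.0009 -0.0011 -0.0027] force [ 0.52  0.59 -1.54]
```

Request:
apply_moves(moves=[[0.016,0,0.05,0,0,0,0],[0.016,0,0.1,0,0,0,0],[0.016,0,0.13,0,0,0,0],[0.016,0,0.16,0,0,0,0],[0.016,0,0.18,0,0,0,0],[0.016,0,0.195,0,0,0,0],[0.016,0,0.21,0,0,0,0],[0.016,0,0.22,0,0,0,0],[0.016,0,0.23,0,0,0,0],[0.016,0,0.24,0,0,0,0],[0.016,0,0.24,0,0,0,0]])

```text
time_s: 8.3
tool_pos: [0.6948, 0.1373, 0.103]
tool_rot: [180.0, -0.0, 9.3]
force: [2.2, -2.3, -2.0]
grip_width: 0.0235
grasp_force: 25.0
```

```bash
python3 - <<'E'
from h import *
im=viewer.read_camera("scene"); u=[326,225]
cv2.imwrite("pics/c3.png",cv2.resize(im[u[1]-40:u[1]+40,u[0]-50:u[0]+50,::-1],(500,400),interpolation=2))
for i in range(3):
    goal(.6952,.1353,.071,9.4); viewer.read_camera("scene")
E
```

```text
8.35 [0.6948 0.1373 0.103 ] shift [0.0003 0.01   0.1602] turn [ 0.0005 -0.0004 -0.0011] force [ 1.96 -1.9  -0.99]
8.4 [0.6948 0.1373 0.103 ] shift [0.0005 0.0099 0.1601] turn [ 0.0005 -0.0004 -0.0011] force [ 1.02 -1.89 -0.63]
8.45 [0.6948 0.1373 0.103 ] shift [0.0005 0.0099 0.1602] turn [ 0.0005 -0.0004 -0.0011] force [ 3.38 -2.25 -1.4 ]
```

View pics/c3.png

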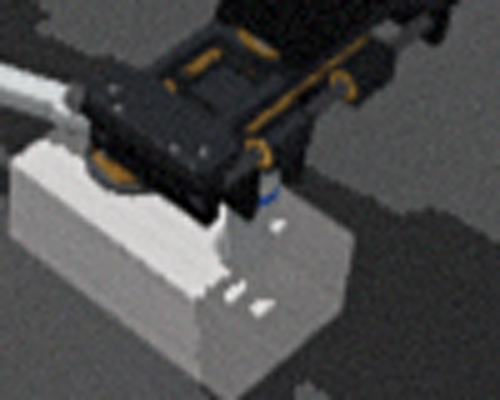

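Request:
apply_moves(moves=[[0.005,0.008,0.01,0,0,0,0],[0.005,0.008,0.025,0,0,0,0],[0.005,0.008,0.04,0,0,0,0],[0.005,0.008,0.055,0,0,0,0],[0.005,0.008,0.065,0,0,0,0]])

```text
time_s: 9.0
tool_pos: [0.6951, 0.1369, 0.0895]
tool_rot: [-180.0, 0.1, 9.4]
force: [0.5, -0.7, -1.4]
grip_width: 0.0233
grasp_force: 25.0
```

Request:
apply_moves(moves=[[0,0.002,0.02,0,0,0,0],[0,0.002,0.035,0,0,0,0],[0,0.002,0.05,0,0,0,0],[0,0.002,0.06,0,0,0,0],[0,0.002,0.07,0,0,0,0],[0,0.002,0.075,0,0,0,0],[0,0.002,0.08,0,0,0,0],[0,0.002,0.08,0,0,0,0]])

```text
time_s: 9.8
tool_pos: [0.6956, 0.1361, 0.074]
tool_rot: [180.0, 0.0, 9.3]
force: [-0.7, -0.4, -1.5]
grip_width: 0.0236
grasp_force: 25.0
```

Request:
apply_moves(moves=[[0,0.002,0.004,0,0,0,0],[0,0.002,0.008,0,0,0,0],[0,0.002,0.012,0,0,0,0],[0,0.002,0.016,0,0,0,0],[0,0.002,0.018,0,0,0,0]])

```text
time_s: 10.3
tool_pos: [0.6959, 0.1357, 0.0711]
tool_rot: [180.0, -0.0, 9.3]
force: [0.1, -0.9, 4.1]
grip_width: 0.0233
grasp_force: 25.0
```

Request:
apply_moves(moves=[[0,0,0,0,0,0,1],[0,0,0,0,0,0,1],[0,0,0,0,0,0,1],[0,0,0,0,0,0,1],[0,0,0,0,0,0,1],[0,0,0,0,0,0,1],[0,0,-0.1,0,0,0,1],[0,0,-0.3,0,0,0,1],[0,0,-0.5,0,0,0,1],[0,0,-0.7,0,0,0,1],[0,0,-0.7,0,0,0,1],[0,0,-0.7,0,0,0,1]])

```text
time_s: 11.5
tool_pos: [0.6964, 0.136, 0.2121]
tool_rot: [180.0, -0.2, 9.3]
force: [-1.2, 0.5, -0.4]
grip_width: 0.0871
grasp_force: 0.0
```

```bash
python3 - <<'E'
from h import *
goal(.55,-.03,.2,-59.5)
im=viewer.read_camera("scene")
print(blobs(im.copy(),(105,150,60),(130,255,255),(280,170,370,270)), proj("scene",[.6908,.1346,.115]))
E
```

```text
11.5 [0.6964 0.136  0.2121] shift [-0.857   0.7003  0.0581] turn [-0.0011 -0.0017  0.8009] force [-1.23  0.49 -0.39]
[(np.int32(93), array([326.3, 220.6]), array([322, 215,  10,  12], dtype=int32)), (np.int32(9), array([325. , 233.3]), array([321, 232,   9,   3], dtype=int32))] [326.4448098  219.36015547]
```

```bash
python3 - <<'E'
from h import *
goal(.5043,.0105,.2,30.5)
E
```

```text
11.55 [0.6955 0.1356 0.2102] shift [-1.0449  0.4623  0.0513] turn [ 1.000e-04  3.000e-04 -2.463e-01] force [-0.59 -0.3  -0.58]
```

Request:
apply_moves(moves=[[-1,0.462,0.05,0,0,-0.246,0],[-1,0.462,0.05,0,0,-0.246,0],[-1,0.462,0.05,0,0,-0.246,0],[-1,0.462,0.05,0,0,-0.246,0],[-1,0.462,0.05,0,0,-0.246,0],[-1,0.462,0.05,0,0,-0.246,0],[-1,0.462,0.05,0,0,-0.246,0],[-1,0.462,0.05,0,0,-0.246,0]])

```text
time_s: 12.35
tool_pos: [0.5139, 0.0132, 0.2]
tool_rot: [-179.9, -0.0, 30.5]
force: [-0.1, 1.2, 0.0]
grip_width: 0.0308
grasp_force: 0.0
```

```bash
python3 - <<'E'
from h import *
goal(.5043,.0105,.068,30.5); print(env.get_obs()["grip_width"])
E
```

```text
12.35 [0.5139 0.0132 0.2   ] shift [-0.0482 -0.0123  0.6601] turn [-0.0007 -0.0001  0.0006] force [-0.07  1.17  0.05]
0.03076848902393521
```

Request:
apply_moves(moves=[[-0.048,0,0,0,0,0,0],[-0.048,0,0.25,0,0,0,0],[-0.048,0,0.45,0,0,0,0],[-0.048,0,0.6,0,0,0,0],[-0.048,0,0.66,0,0,0,0],[-0.048,0,0.66,0,0,0,0],[-0.048,0,0.66,0,0,0,0],[-0.048,0,0.66,0,0,0,0]])

```text
time_s: 13.15
tool_pos: [0.5067, 0.0073, 0.0704]
tool_rot: [179.9, -0.2, 30.5]
force: [0.2, 0.8, 0.4]
grip_width: 0.0004
grasp_force: 0.0
```

```bash
cat >> h.py <<'E'
AX=np.array([.6125,.1216])
def arc():
    o=env.get_obs(); d=o["tool_pos"][:2]-AX
    th=np.degrees(np.arctan2(d[1],d[0]))%360
    print(o["time_s"],"tool",o["tool_pos"].round(4),"r",np.linalg.norm(d).round(4),"th",th.round(2),"yaw",o["tool_rot"][2].round(2),"grip",o["grip_width"])
    n=np.array([np.sin(np.radians(th)),-np.cos(np.radians(th))]); print("Ftan",(o["force"][:2]@n).round(2),o["force"].round(2))
E
python3 - <<'E'
from h import *
arc(); im=viewer.read_camera("scene")
cv2.imwrite("pics/c4.png",cv2.resize(im[140:260,190:340,::-1],(600,480),interpolation=2))
E
```

```text
13.15 tool [0.5067 0.0073 0.0704] r 0.1557 th 227.21 yaw 30.48 grip 0.0003587387907002643
Ftan 0.4 [0.21 0.81 0.42]
```

View pics/c4.png

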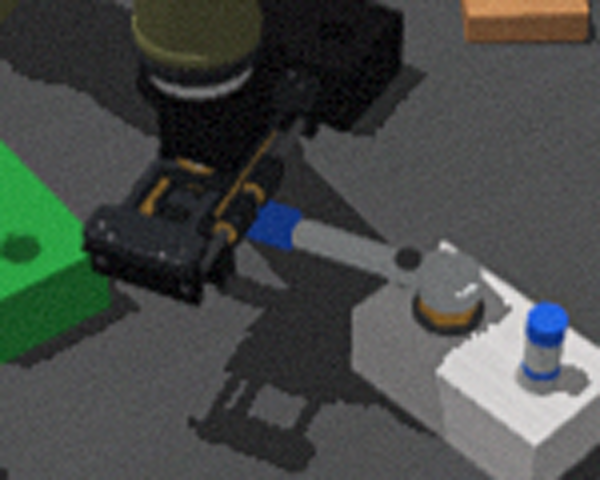

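Request:
apply_moves(moves=[[0,-0.03,0,0,0,0,0],[0,-0.05,0,0,0,0,0],[0,-0.07,0,0,0,0,0],[0,-0.08,0,0,0,0,0],[0,-0.09,0,0,0,0,0],[0,-0.1,0,0,0,0,0],[0,-0.1,0,0,0,0,0],[0,-0.1,0,0,0,0,0]])

```text
time_s: 14.0
tool_pos: [0.4949, 0.0244, 0.0685]
tool_rot: [180.0, 0.0, 30.5]
force: [0.1, 0.5, 0.4]
grip_width: 0.0003
grasp_force: 0.0
```

```bash
python3 - <<'E'
from h import *
arc(); 
for i in range(5): viewer.read_camera("scene"); print(env.get_obs()["force"].round(2))
im=viewer.read_camera("scene");print(blobs(im.copy(),(105,150,60),(130,255,255),(225,165,280,215)))
E
```

```text
14.0 tool [0.4949 0.0244 0.0685] r 0.1526 th 219.59 yaw 30.47 grip 0.00033070638293020854
Ftan 0.37 [0.08 0.55 0.38]
[ 0.08 -1.34  0.39]
[-0.56 -0.41  0.28]
[-1.06  0.13  0.03]
[-0.39  0.02 -0.57]
[ 0.29  0.07 -0.04]
[(np.int32(110), array([258.2, 195.8]), array([251, 190,  15,  13], dtype=int32))]
```

Request:
apply_moves(moves=[[-0.003,-0.019,0,0,0,0.017,0],[-0.006,-0.038,0,0,0,0.033,0],[-0.007,-0.056,0,0,0,0.05,0],[-0.009,-0.075,0,0,0,0.067,0],[-0.01,-0.094,0,0,0,0.083,0],[-0.011,-0.113,0,0,0,0.1,0],[-0.011,-0.132,0,0,0,0.117,0],[-0.011,-0.151,0,0,0,0.133,0],[-0.01,-0.17,0,0,0,0.15,0],[-0.009,-0.188,0,0,0,0.167,0],[-0.009,-0.188,0,0,0,0.167,0]])

```text
time_s: 15.4
tool_pos: [0.4741, 0.0566, 0.0686]
tool_rot: [-180.0, -0.0, 16.1]
force: [0.1, -0.5, -0.0]
grip_width: 0.0002
grasp_force: 0.0
```

```bash
python3 - <<'E'
from h import *
f=[]
arc()
for i in range(6): viewer.read_camera("scene"); f.append(env.get_obs()["force"])
print(np.mean(f,0).round(2))
im=viewer.read_camera("scene");print(blobs(im.copy(),(105,150,60),(130,255,255),(225,165,280,215)))
E
```

```text
15.4 tool [0.4741 0.0566 0.0686] r 0.1529 th 205.15 yaw 16.12 grip 0.0001709523284961974
Ftan -0.52 [ 0.15 -0.51 -0.03]
[-0.05  0.25  0.1 ]
[(np.int32(124), array([262.8, 188.3]), array([257, 182,  14,  14], dtype=int32))]
```

Request:
apply_moves(moves=[[-0.003,-0.015,0,0,0,0.013,0],[-0.004,-0.03,0,0,0,0.027,0],[-0.006,-0.045,0,0,0,0.04,0],[-0.008,-0.06,0,0,0,0.053,0],[-0.008,-0.06,0,0,0,0.053,0]])

```text
time_s: 16.25
tool_pos: [0.4693, 0.0677, 0.0686]
tool_rot: [-180.0, 0.0, 11.6]
force: [1.0, -0.5, -0.2]
grip_width: 0.0005
grasp_force: 0.0
```

Request:
apply_moves(moves=[[-0.003,-0.015,0,0,0,0.013,0],[-0.004,-0.03,0,0,0,0.027,0],[-0.005,-0.0375,0,0,0,0.033,0],[-0.005,-0.0375,0,0,0,0.033,0]])

```text
time_s: 16.65
tool_pos: [0.4668, 0.0746, 0.0685]
tool_rot: [-180.0, 0.0, 8.7]
force: [-0.5, -0.1, -0.6]
grip_width: 0.0006
grasp_force: 0.1
```

```bash
python3 - <<'E'
from h import *
arc()
im=viewer.read_camera("scene");print(blobs(im.copy(),(105,150,60),(130,255,255),(225,155,290,215)))
E
```

```text
16.65 tool [0.4668 0.0746 0.0685] r 0.1531 th 197.89 yaw 8.74 grip 0.000588984990792759
Ftan 0.08 [-0.46 -0.07 -0.63]
[(np.int32(112), array([266.6, 185.2]), array([261, 179,  14,  14], dtype=int32))]
```

Request:
apply_moves(moves=[[-0.003,-0.015,0,0,0,0.013,0],[-0.004,-0.03,0,0,0,0.027,0],[-0.005,-0.0375,0,0,0,0.033,0],[-0.005,-0.0375,0,0,0,0.033,0]])

```text
time_s: 17.1
tool_pos: [0.4647, 0.0819, 0.0685]
tool_rot: [-180.0, 0.0, 5.9]
force: [-0.0, -0.2, -0.8]
grip_width: 0.0005
grasp_force: 0.1
```

Request:
apply_moves(moves=[[-0.003,-0.015,0,0,0,0.013,0],[-0.004,-0.03,0,0,0,0.027,0],[-0.005,-0.0375,0,0,0,0.033,0],[-0.005,-0.0375,0,0,0,0.033,0]])

```text
time_s: 17.5
tool_pos: [0.4629, 0.0893, 0.0685]
tool_rot: [-180.0, 0.0, 3.1]
force: [-0.1, -0.0, -0.1]
grip_width: 0.0006
grasp_force: 0.1
```

Request:
apply_moves(moves=[[-0.003,-0.015,0,0,0,0.013,0],[-0.004,-0.03,0,0,0,0.027,0],[-0.005,-0.0375,0,0,0,0.033,0],[-0.005,-0.0375,0,0,0,0.033,0]])

```text
time_s: 17.9
tool_pos: [0.4616, 0.0967, 0.0685]
tool_rot: [-180.0, 0.0, 0.2]
force: [-0.1, -0.2, -0.3]
grip_width: 0.0002
grasp_force: 0.1
```

```bash
python3 - <<'E'
from h import *
arc()
im=viewer.read_camera("scene");print(blobs(im.copy(),(105,150,60),(130,255,255),(225,155,290,215)))
for a in (199.5,195,190,185,180): print(a,proj("scene",[AX[0]+.126*np.cos(np.radians(a)),AX[1]+.126*np.sin(np.radians(a)),.09]).round(1))
E
```

```text
17.9 tool [0.4616 0.0967 0.0685] r 0.153 th 189.36 yaw 0.23 grip 0.00015773141569941102
Ftan -0.22 [-0.13 -0.24 -0.29]
[(np.int32(116), array([271.8, 182.1]), array([266, 176,  14,  15], dtype=int32))]
199.5 [263.3 190.2]
195 [265.5 188.2]
190 [268.2 186.2]
185 [271.2 184.3]
180 [274.3 182.6]
```

Request:
apply_moves(moves=[[-0.003,-0.015,0,0,0,0.013,0],[-0.004,-0.03,0,0,0,0.027,0],[-0.005,-0.0375,0,0,0,0.033,0],[-0.005,-0.0375,0,0,0,0.033,0]])

```text
time_s: 18.35
tool_pos: [0.4608, 0.1004, 0.0684]
tool_rot: [179.7, 0.0, -2.8]
force: [-0.0, -9.8, 2.4]
grip_width: 0.0005
grasp_force: 4.6
```

Request:
apply_moves(moves=[[-0.001,-0.008,0,0,0,0.007,0],[-0.002,-0.016,0,0,0,0.014,0],[-0.003,-0.02,0,0,0,0.018,0],[-0.003,-0.02,0,0,0,0.018,0],[-0.003,-0.02,0,0,0,0.018,0]])

```text
time_s: 18.85
tool_pos: [0.4602, 0.104, 0.0684]
tool_rot: [179.7, 0.0, -4.3]
force: [-0.2, -9.8, 2.9]
grip_width: 0.0003
grasp_force: 4.7
```

```bash
python3 - <<'E'
from h import *
f=[]
for i in range(4): viewer.read_camera("scene"); f.append(env.get_obs()["force"])
print(np.mean(f,0).round(2)); arc()
E
```

```text
[-0.48 -9.12  1.55]
19.05 tool [0.4602 0.1039 0.0684] r 0.1533 th 186.61 yaw -4.33 grip 0.00014520826428069875
Ftan -9.93 [ -0.7  -10.08   1.5 ]
```

Request:
apply_moves(moves=[[-0.001,-0.008,0,0,0,0.007,0],[-0.002,-0.014,0,0,0,0.012,0],[-0.002,-0.014,0,0,0,0.012,0],[-0.002,-0.014,0,0,0,0.012,0],[-0.002,-0.014,0,0,0,0.012,0]])

```text
time_s: 19.55
tool_pos: [0.4599, 0.1067, 0.0683]
tool_rot: [179.7, 0.0, -5.4]
force: [-0.0, -9.1, 2.1]
grip_width: 0.0003
grasp_force: 4.8
```

Request:
apply_moves(moves=[[0,0.015,0,0,0,0,0],[0,0.03,0,0,0,0,0],[0,0.045,0,0,0,0,0],[0,0.06,0,0,0,0,0],[0,0.08,0,0,0,0,0],[0,0.1,0,0,0,0,0],[0,0.15,0,0,0,0,0],[0,0.22,0,0,0,0,0],[0,0.25,0,0,0,0,0],[0,0.25,-0.2,0,0,0,0],[0,0.25,-0.4,0,0,0,0],[0,0.25,-0.6,0,0,0,0],[0,0.25,-0.6,0,0,0,0],[0,0.25,-0.6,0,0,0,0],[0,0.25,-0.6,0,0,0,0]])

```text
time_s: 21.05
tool_pos: [0.4547, 0.0606, 0.1874]
tool_rot: [180.0, 0.1, -5.2]
force: [0.3, 0.6, 0.2]
grip_width: 0.0005
grasp_force: 0.0
```

```bash
python3 - <<'E'
from h import *
arc()
im=viewer.read_camera("scene")
cv2.imwrite("pics/c5.png",cv2.resize(im[120:270,190:370,::-1],(720,600),interpolation=2))
E
```

```text
21.05 tool [0.4547 0.0606 0.1874] r 0.1692 th 201.12 yaw -5.2 grip 0.00048498253539446483
Ftan 0.42 [0.29 0.56 0.17]
```

View pics/c5.png

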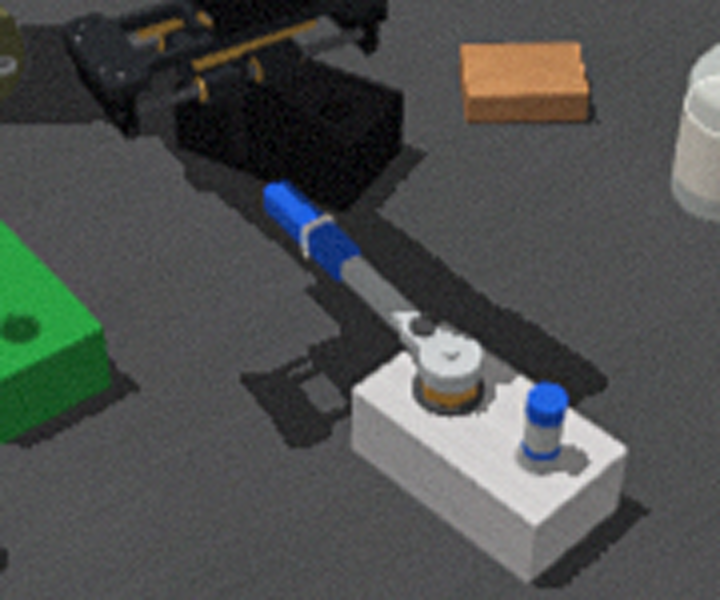

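The picture shows the cartridge home in the bore (crop 543,420). The wrench has turned and is straight again (grip mark at crop 315,230), and the gripper is clear of everything.

```bash
python3 -c "
from cell import env
print(env.sign_off())"
```

```text
the job is handed in; nothing more can be done
None
```

I handed the job in at about 21 s: the blue-capped cartridge is fully home in the bore, and the wrench was turned clockwise until it clicked at about 10 N, then let go. The last picture shows the handle straight again and the gripper clear, but `sign_off` returned no verdict.

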